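# Tuck the tray of valve caps in beside the tool case

## Robot

A 7-joint arm with a two-finger parallel gripper is mounted at the origin on the work surface. World frame = base frame: x ahead of the robot, y to its left, z up, the work surface at z = 0. Lengths are in mm, angles in rad, forces in N, time in s.
With the tool pointing down it reaches from about 400 to 875 mm from the base axis. Payload 4.4 kg.
Tool frame: the origin (TCP) lies midway between the tips of the shut fingers; the grasp point (between the pads) lies 19 mm behind it; z points along the fingers, x is the direction in which the jaws open and shut, and the axes are right-handed (so a half turn about z gives the same grasp; the last joint's range is limited). The gripper opens to 85 mm and grips with 20 to 120 N. Pads are 22 mm wide; open, the fingers measure 114 mm over their backs; the gripper's body (76 mm by 85 mm) begins 54 mm behind the grasp point. The pads swing forward as they close: fully open they stand 13 mm farther back than shut.
Start: joints at [1.116, 0.628, 0.038, 1.517, -0.027, 0.996, -0.02], TCP at [246.429, -601.49, 231.313] pointing down, gripper open.
Joint ranges: [-3.06, 3.06], [-0.37, 2.12], [-1.25, 1.32], [0.18, 2.47], [-1.1, 4.24], [0.23, 1.98], [-2.94, 2.94]. Speed limits (rad/s): [2.57, 2.57, 3.14, 3.14, 3.14, 3.14, 3.14].

## Interface

Orientations are given as a unit quaternion [x, y, z, w].
In Python, from plant import monitor, viewer, r gives the robot as it stands.
- The arm moves only by the tool servo_tool, never from a script. Its argument "moves" is a list of rows, each an object with "gripper": the gripper command: -1 is shut, 1 is fully open, values between are in proportion; "offset": the shift along the tool's x, y, z in units of 0.04 m (1.0 is 0.04 m), a list of three; "twist": the turn about the tool's z in units of 60 degrees (1.0 is 60 degrees). In form: [{"gripper": gripper, "offset": [x, y, z], "twist": twist}, ...]. A call has 1 to 5 rows; each row shifts and turns the commanded pose from where the row before left it, along the tool's axes as they then stand; what a row does not reach is not made up. A row lasts 1/12 s, in which the tool goes at most 41.7 mm and 7.16 degrees, less where a joint would pass 70% of its speed; a pose out of reach is approached as far as the arm can. A call with a number of a shift or a turn outside -1 to 1 is refused whole. A call with a gripper value outside its range is refused whole. The fingers move at their own pace and stop on an object; "newtons" is the grip in N (left out, the last holds). Time passes only in rows, so rows that do not move let the fingers close. It gives the time, the measured TCP pose, the force and the opening at its end, in the units of the state.
- monitor.observe(): the state, without advancing time (a new reading comes with each control period).
- viewer.read_camera(name): name is "scene" or "side" or "wrist"; returns (picture, depth): 480x640x3 uint8, red, green, blue; 480x640 float32, mm along the optical axis (not along the pixel's ray), 0 where there is no reading.
- viewer.camera_info(name): a dict with "camera_matrix" (3x3 intrinsics, pixels), "pose" (4x4, takes a point from camera to world coordinates); the wrist camera has in their place "hand_eye" (4x4, takes a point from camera to tool coordinates, whose origin is the TCP and whose axes are the tool frame's). Camera axes: x right, y down, z forward; pixel columns grow to the right and rows downward; lengths in mm; the calibration is good to about 2 mm. The wrist camera is an equidistant fisheye: a pixel r from the principal point sees the ray r / f radians off the axis. A picture is of the moment at which its call begins: read the wrist's pose just before it. camera_info takes no time and is no camera call.
- r.job_done(): hands the job in, once; it reports no verdict.
The state is a dict: "time": time; "q": joint angles; "dq": joint speeds; "tau": joint torques, N m; "position": TCP position; "orientation": TCP orientation; "wrist_force": force on the tool from outside, world axes, zero at the start; "moment": the same for the moment, N m; "opening": finger opening in mm.
Only numpy, scipy, OpenCV 4.12 (cv2) and the standard library are available. Lean on these libraries where they do the work, as an engineer would, in place of code of your own. Each camera call takes 0.05 s, during which the arm holds its last target. There are 200 camera calls.

## Task

Clear the working side of the table: with the fingertips, gently push the green ceramic tray of valve caps along the table until its short side sits flat against the end of the tool case that it lies beside, with the tray's front edge in line with the front of the case so that the latch stays free. Only push the tray, never pinch it, pick it up, tip it or spill the caps, and leave the pump and everything else on the table where it is.

Things in the scene. Friction and masses are not known exactly. Their poses are not given: they have to be found in the camera images.
- case: Aluminium tool case lying shut, 210 mm deep (x) by 300 wide (y), 99 high (folded handle on top to 110). Heavy, never moves. Origin: centre of its underside, at table height; x points from its front to its back, y to its left end. Front (with the latch, 15 mm proud, at mid-width) at x = -105 mm. Ends: flat upright faces at y = +150 and -150 mm. Within 0.14 rad of square to the table.
- case_left_front_corner (a point): Foot of the case's left front corner (case x = -105, y = +150 mm), at table height; axes as the case. If the tray started on the left, its centre ends 45 mm behind and 65 mm to the left of this point (case x = -60, y = +215 mm).
- case_right_front_corner (a point): Foot of the case's right front corner (case x = -105, y = -150 mm), at table height; axes as the case. If the tray started on the right, its centre ends 45 mm behind and 65 mm to the right of this point (case x = -60, y = -215 mm).
- tray: Loose green ceramic dish, open, upright sides: 90 mm along its x, 130 along its y, 26 high, walls and floor 7 thick, 0.3 to 0.6 kg, slides on the table. Origin: centre of its underside. Starts 25 mm or more off the case's left or right end (either is drawn), 20 to 50 mm nearer the robot along case x than its final place, turned up to 0.35 rad from the case; ends parallel to it.
- cap0: Loose brass valve cap standing in the tray, 11 mm across and 14 mm high; origin at the centre of its underside, 7 mm above the table. Must stay in the tray.
- cap1: Loose brass valve cap standing in the tray, 11 mm across and 14 mm high; origin at the centre of its underside, 7 mm above the table. Must stay in the tray.
- cap2: Loose brass valve cap standing in the tray, 11 mm across and 14 mm high; origin at the centre of its underside, 7 mm above the table. Must stay in the tray.
- cap3: Loose brass valve cap standing in the tray, 11 mm across and 14 mm high; origin at the centre of its underside, 7 mm above the table. Must stay in the tray.
- pump: Black plastic hand pump lying on the table beside the other end of the case, 230 mm long along its x, about 40 mm wide, 40 mm high; origin under its middle. Leave it alone.
- brake_lever: Chrome brake lever lying in front of the case, 140 mm long along its y, 60 mm wide, 36 mm high; origin near its middle on the table. Leave it alone.
- hex_key: Steel L-shaped hex key lying in front of the case, 100 mm long along its x, short arm 37 mm towards its y, 6 mm thick; origin on its long arm near the middle. Leave it alone.
- patch_tin: Flat metal patch tin, 84 x 48 x 24 mm, beside the rear part of one end of the case; origin at the centre of its underside. Leave it alone.
- bell: Chrome bicycle bell, a dome 54 mm across and 37 mm high, beside the rear part of one end of the case; origin at the centre of its underside. Leave it alone.
- oil_bottle: Grey plastic oil bottle with a pointed nozzle, 42 mm across, 120 mm high, standing behind the case; origin at the centre of its underside. Leave it alone.

How it is judged (in metres and radians):
At the end, for the whole second after the job is handed in: Tray flat and at rest against the case end it started beside: gap at most 4 mm, parallel within 0.06 rad, front edge within 7 mm of the plane of the case front; all four caps in the tray; the other things within 15 mm of their starts ((y of tray in the frame of case between 0.205 and 0.219 m or y of tray in the frame of case between -0.219 and -0.205 m) and x of tray in the frame of case between -0.067 and -0.053 m and angle between the x axis of tray and the x axis of case, either way round below 0.06 rad and distance of tray from where it was at the start of the episode below 0.25 m and height (world z) of tray below 0.004 m and angle between tray's own z axis and vertical below 0.05 rad and linear speed of tray below 0.01 m/s and x of cap0 in the frame of tray between -0.045 and 0.045 m and y of cap0 in the frame of tray between -0.065 and 0.065 m and height (world z) of each of cap0, cap1, cap2, cap3 below 0.025 m and x of cap1 in the frame of tray between -0.045 and 0.045 m and y of cap1 in the frame of tray between -0.065 and 0.065 m and x of cap2 in the frame of tray between -0.045 and 0.045 m and y of cap2 in the frame of tray between -0.065 and 0.065 m and x of cap3 in the frame of tray between -0.045 and 0.045 m and y of cap3 in the frame of tray between -0.065 and 0.065 m and distance of each of pump, brake_lever, hex_key, patch_tin, bell, oil_bottle from where it was at the start of the episode below 0.015 m); the robot touches nothing.
It fails at once if the tray is lifted or tipped (height (world z) of tray above 0.006 m or angle between tray's own z axis and vertical above 0.1 rad).
It fails at once if the tray is squeezed or pushed harder than 35 N, or pressed harder than 35 N against the case (contact force between the fingers and tray above 35 N or contact force between tray and case above 35 N).
It fails at once if a valve cap is lifted out of the tray (height (world z) of any of cap0, cap1, cap2, cap3 above 0.03 m).
It fails at once if something else on the table (pump, brake lever, hex key, patch tin, bell or oil bottle) is moved by more than 15 mm (distance of any of pump, brake_lever, hex_key, patch_tin, bell, oil_bottle from where it was at the start of the episode above 0.015 m).
It also fails if it takes over 58 s, if anything falls off the work surface, if the arm or the gripper's body presses on something with over 40 N, if the wrist force passes 120 N, or if a joint passes its speed limit or range.

## Working session

There is one attempt and no reset: what is moved stays moved. The work goes in short steps, Python scripts to look and compute and a tool call to move; the robot and the scene stay as the last step left them, time stands still between calls to the robot, and variables do not carry over. Pictures are saved under pics/ and viewed, about 8 in all and at most 12, crops included, and the job is handed in when it is done.

Besides the shell and the picture viewer there is one more tool, called after "Call:" as name([rows], argument=value, ...), one row to a line, values as JSON. servo_tool: Moves the arm, as the interface text tells. Its arguments: {"type":"object","properties":{"moves":{"type":"array"},"newtons":{"type":"number"}},"required":["moves"]}

```bash
ls; mkdir -p pics; python3 - <<'E'
from plant import monitor, viewer, r
import cv2,numpy as np
s=monitor.observe();print(s['time'],s['position'],s['orientation'],s['opening'])
for n in("scene","side"):
    p,d=viewer.read_camera(n);i=viewer.camera_info(n);print(n,i)
    cv2.imwrite(f"pics/{n}0.png",p[:,:,::-1]);np.savez(f"{n}0.npz",p=p,d=d,K=i["camera_matrix"],T=i["pose"])
print(viewer.camera_info("wrist"))
E
```

```text
pics
0.0 [ 246.17341503 -600.90330679  230.37417513] [ 8.30393258e-01 -5.57176916e-01 -8.10146811e-04 -5.14161075e-04] 85.13891681348942
scene {'camera_matrix': array([[482.91003467,   0.        , 324.66561265],
       [  0.        , 482.91003467, 250.74863857],
       [  0.        ,   0.        ,   1.        ]]), 'pose': array([[-5.08089489e-02,  6.76840630e-01, -7.34374027e-01,
         1.21111170e+03],
       [ 9.98698670e-01,  3.11892777e-02, -4.03509086e-02,
         6.46137075e+01],
       [-4.40653893e-03, -7.35468552e-01, -6.77544531e-01,
         6.20569543e+02],
       [ 0.00000000e+00,  0.00000000e+00,  0.00000000e+00,
         1.00000000e+00]])}
side {'camera_matrix': array([[460.51606095,   0.        , 317.5658232 ],
       [  0.        , 460.51606095, 246.32940799],
       [  0.        ,   0.        ,   1.        ]]), 'pose': array([[ 7.73439513e-01, -3.50459390e-01,  5.28175668e-01,
         1.70187779e+02],
       [-6.33430021e-01, -3.96283956e-01,  6.64624281e-01,
        -5.58696511e+02],
       [-2.36162772e-02, -8.48609004e-01, -5.28493169e-01,
         5.10065079e+02],
       [ 0.00000000e+00,  0.00000000e+00,  0.00000000e+00,
         1.00000000e+00]])}
{'camera_matrix': array([[371.64829954,   0.        , 321.6374458 ],
       [  0.        , 371.64829954, 240.00750032],
       [  0.        ,   0.        ,   1.        ]]), 'hand_eye': array([[ 9.99999360e-01, -1.93772183e-04,  1.11437532e-03,
         3.24978227e-01],
       [-1.45769184e-04,  9.54922918e-01,  2.96853836e-01,
        -7.75641875e+01],
       [-1.12166455e-03, -2.96853809e-01,  9.54922278e-01,
        -1.43140750e+02],
       [ 0.00000000e+00,  0.00000000e+00,  0.00000000e+00,
         1.00000000e+00]])}
```

View pics/scene0.png

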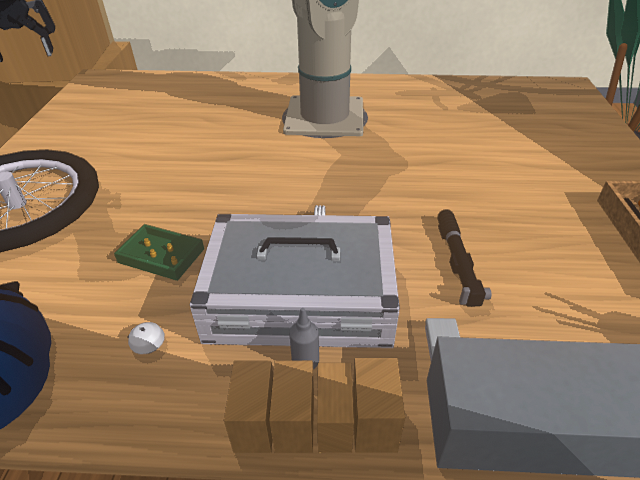

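View pics/side0.png

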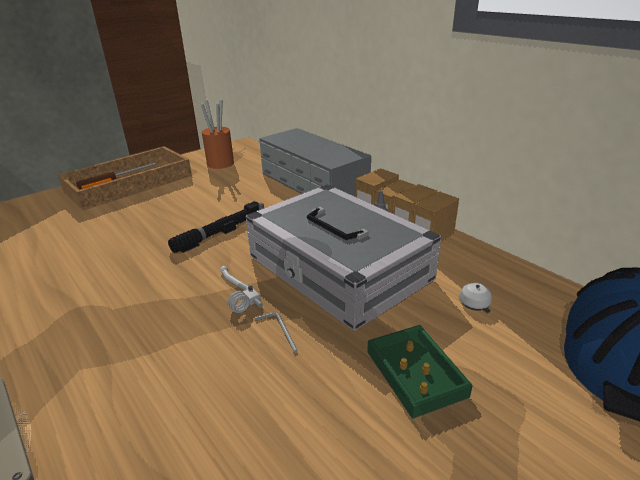

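The scene view shows the tray at (160,250), beside the right (−y) end of the case at (300,280), with the bell at (146,338). The side view puts the hex key and brake lever in front of the case at (280,325) and (240,295).

```bash
cat >h.py <<'E'
import numpy as np,cv2
def cloud(d,K,T):
    v,u=np.indices(d.shape);P=np.stack([(u-K[0,2])/K[0,0]*d,(v-K[1,2])/K[1,1]*d,d],-1)
    return P@T[:3,:3].T+T[:3,3]
def rect(xy,lo=1.5):
    return cv2.minAreaRect(xy.astype(np.float32))
def green(p):
    p=p.astype(int);return (p[...,1]>1.25*p[...,0])&(p[...,1]>1.2*p[...,2])&(p[...,1]>35)
def big(m):
    n,l,s,c=cv2.connectedComponentsWithStats(m.astype(np.uint8));return l==1+np.argmax(s[1:,4])
def onplane(uv,K,T,z):
    d=np.c_[(uv-K[[0,1],[2,2]])/K[[0,1],[0,1]],np.ones(len(uv))]@T[:3,:3].T
    return (T[:3,3]+d*((z-T[2,3])/d[:,2])[:,None])[:,:2]
E
python3 - <<'E'
from h import *
for n in("scene","side"):
    f=np.load(n+"0.npz");p,d,K,T=[f[k] for k in"pdKT"];P=cloud(d,K,T);z=P[...,2]
    m=green(p)&(d>0)
    m=big(m);print(n,"green n",m.sum(),"z pct",np.percentile(z[m],[1,50,90,99]))
    q=P[m&(abs(z-26)<3)];print(" tray rim",rect(q[:,:2]))
    top=(abs(z-99)<4)&(d>0)&(P[...,0]<900);top=big(top)
    print(" case top",top.sum(),np.median(z[top]),rect(P[top][:,:2]),cv2.boxPoints(rect(P[top][:,:2])).round(1).tolist())
    # whole-silhouette table band: free things on the right side
    k=(z>6)&(z<60)&(d>0)&(P[...,1]<-100)&(P[...,0]>350)&(P[...,0]<900)&~m
    nn,l,s,c=cv2.connectedComponentsWithStats(k.astype(np.uint8))
    for i in range(1,nn):
        if s[i,4]>60: 
            g=P[l==i]; print("  blob",s[i,4],g.min(0).round(),g.max(0).round())
E
```

```text
scene green n 1526 z pct [-96.07138213  50.97312489 112.61289187 142.27179574]
 tray rim ((-624.431396484375, 1019.9848022460938), (145.3516845703125, 57.2463264465332), 18.319759368896484)
 case top 17071 99.46041553528096 ((658.4376831054688, -7.2635040283203125), (213.39759826660156, 300.1850280761719), 1.298409104347229) [[548.4000244140625, 140.39999389648438], [555.2000122070312, -159.6999969482422], [768.5, -154.89999389648438], [761.7000122070312, 145.1999969482422]]
  blob 3431 [ 350. -664.    6.] [ 579. -465.   60.]
  blob 2877 [ 504. -354.    6.] [ 630. -202.   29.]
  blob 93 [ 676. -507.   30.] [ 696. -473.   41.]
  blob 2317 [ 738. -413.    6.] [ 900. -363.   60.]
  blob 743 [ 761. -155.    6.] [ 769. -100.   60.]
  blob 908 [ 744. -273.    8.] [ 793. -212.   40.]
side green n 5256 z pct [ 3.54027848  9.97446219 26.46403667 28.09477201]
 tray rim ((564.61865234375, -280.00311279296875), (130.64956665039062, 91.21488189697266), 72.20809173583984)
 case top 9372 99.59310680102371 ((656.6411743164062, -9.250625610351562), (213.17034912109375, 302.5422668457031), 1.1574727296829224) [[547.0, 139.8000030517578], [553.0999755859375, -162.60000610351562], [766.2999877929688, -158.3000030517578], [760.0999755859375, 144.10000610351562]]
  blob 2656 [ 553. -162.    6.] [ 766. -100.   60.]
  blob 692 [ 737. -274.    6.] [ 784. -216.   41.]
  blob 3356 [ 673. -519.    6.] [ 841. -365.   60.]
  blob 77 [ 584. -251.    7.] [ 607. -231.   24.]
  blob 83 [ 549. -269.    6.] [ 571. -250.   24.]
  blob 82 [ 566. -297.    7.] [ 589. -278.   24.]
  blob 92 [ 537. -317.    6.] [ 558. -299.   24.]
```

Call:
servo_tool([
  {"gripper": 1,"offset": [0,0,0.5],"twist": 0.117},
  {"gripper": 1,"offset": [0,0,0.5],"twist": 0.117},
  {"gripper": 1,"offset": [0,0,0.5],"twist": 0.117},
  {"gripper": 1,"offset": [-0.8,-0.5,0.5],"twist": 0},
  {"gripper": 1,"offset": [-0.8,-0.5,0],"twist": 0},
])

```text
time: 0.52
position: [281.4, -535.9, 147.4]
orientation: [0.713, -0.701, -0.004, 0.0]
wrist_force: [0.6, 1.1, 0.5]
opening: 85.6
```

```bash
python3 - <<'E'
from h import *
f=np.load("scene0.npz");p,d,K,T=[f[k] for k in"pdKT"];P=cloud(d,K,T);z=P[...,2]
reg=(P[...,0]>450)&(P[...,0]<700)&(P[...,1]<-170)&(P[...,1]>-400)
m=big(green(p)&reg&(d>0));q=P[m&(abs(z-26)<3)];print(rect(q[:,:2]))
f=np.load("side0.npz");p,d,K,T=[f[k] for k in"pdKT"];P=cloud(d,K,T)
g=P[315:352,255:297];k=g[...,2]>3;print("hex",g[k].min(0),g[k].max(0))
print("hex tip",P[350,294],"corner foot",P[322,357])
E
```

```text
((568.102783203125, -277.74139404296875), (127.0691146850586, 88.83438873291016), 71.1180419921875)
hex [ 170.18777933 -558.69651146    3.00445865] [487.3989559  -28.83517874 510.06507877]
hex tip [ 457.93262368 -131.80243597    5.56785144] corner foot [ 561.9723427  -160.74634019   21.11361591]
```

Call:
servo_tool([
  {"gripper": 1,"offset": [-0.8,-0.57,0],"twist": 0},
  {"gripper": 1,"offset": [-0.8,-0.57,0],"twist": 0},
  {"gripper": 1,"offset": [-0.8,-0.57,0],"twist": 0},
  {"gripper": 1,"offset": [-0.8,-0.57,0],"twist": 0},
  {"gripper": 1,"offset": [-0.8,-0.57,0],"twist": 0},
])

```text
time: 0.93
position: [395.8, -373.2, 151.6]
orientation: [0.714, -0.7, -0.0, -0.0]
wrist_force: [0.5, -0.8, 0.1]
opening: 85.1
```

Call:
servo_tool([
  {"gripper": 1,"offset": [-0.8,-0.57,0],"twist": 0},
  {"gripper": 1,"offset": [-0.8,-0.5,0],"twist": 0},
  {"gripper": 1,"offset": [-0.3,-0.2,0.7],"twist": 0},
  {"gripper": 1,"offset": [0,0,0.7],"twist": 0},
  {"gripper": 1,"offset": [0,0,0],"twist": 0},
])

```text
time: 1.35
position: [442.6, -294.3, 91.8]
orientation: [0.716, -0.698, -0.004, 0.001]
wrist_force: [-1.6, 0.8, -1.1]
opening: 85.6
```

Call:
servo_tool([
  {"gripper": 1,"offset": [-0.25,0,0.7],"twist": 0},
  {"gripper": 1,"offset": [0,0,0.7],"twist": 0},
  {"gripper": 1,"offset": [0,0,0.6],"twist": 0},
  {"gripper": 1,"offset": [0,-0.2,0.25],"twist": 0},
  {"gripper": 1,"offset": [0,-0.2,0],"twist": 0},
])

```text
time: 1.77
position: [458.9, -288.1, 4.5]
orientation: [0.714, -0.7, -0.002, 0.001]
wrist_force: [0.4, -0.3, -0.2]
opening: 85.1
```

```bash
cat >look.py <<'E'
import sys
from plant import monitor, viewer
from h import *
def look(tag,n="side",save=True):
    s=monitor.observe();p,d=viewer.read_camera(n);i=viewer.camera_info(n);K,T=i["camera_matrix"],i["pose"]
    if save: cv2.imwrite(f"pics/{tag}.png",p[:,:,::-1])
    P=cloud(d,K,T);z=P[...,2];reg=(P[...,0]>430)&(P[...,0]<720)&(P[...,1]<-140)&(P[...,1]>-400)
    m=green(p)&reg&(d>0);q=P[m&(abs(z-26)<3)][:,:2];R=rect(q);print(n,"tray",R)
    C=np.array([657.5,-8.5]);a=.0215;e=np.array(R[0])-C
    print(" in case frame",e@[np.cos(a),np.sin(a)],e@[-np.sin(a),np.cos(a)])
    k=s['orientation'];print(s['time'],s['position'].round(1),"yaw",np.degrees(np.arctan2(2*k[0]*k[1],k[0]**2-k[1]**2)),s['wrist_force'].round(1))
if __name__=="__main__":
    for n in sys.argv[2:]: look(sys.argv[1]+n,n)
E
python3 look.py a side scene
```

```text
side tray ((573.2598266601562, -282.7034912109375), (132.26683044433594, 74.43266296386719), 71.086669921875)
 in case frame -90.11562496178222 -272.32909417530294
1.7667 [ 458.9 -288.1    4.5] yaw -88.90849438381557 [ 0.4 -0.3 -0.2]
scene tray ((567.5430908203125, -278.65570068359375), (128.51344299316406, 89.20153045654297), 71.75701141357422)
 in case frame -95.74401878020153 -268.15933880590933
1.8167 [ 462.9 -288.4    6. ] yaw -88.78740939545435 [ 2.9 -0.4 -0.5]
```

View pics/aside.png

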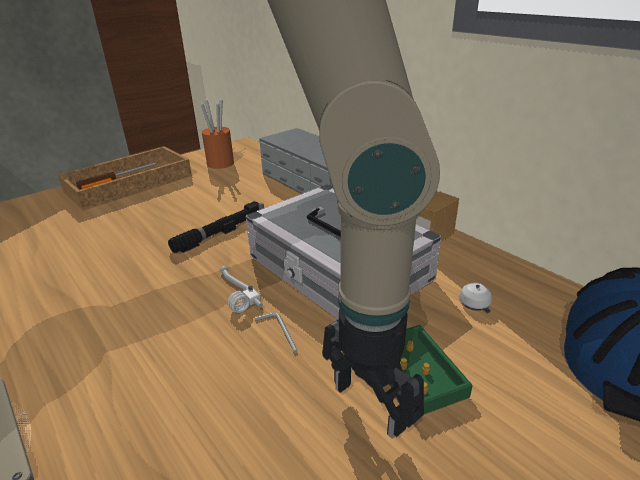

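The side view shows the open fingers at (340,370) and (400,420), in front of the tray and clear of the hex key. I'll push along +x next.

Call:
servo_tool([
  {"gripper": 1,"offset": [0,-0.15,0.15],"twist": 0},
  {"gripper": 1,"offset": [0,-0.15,0],"twist": 0},
  {"gripper": 1,"offset": [0,-0.12,0],"twist": 0},
  {"gripper": 1,"offset": [0,-0.12,0],"twist": 0},
  {"gripper": 1,"offset": [0,-0.12,0],"twist": 0},
])

```text
time: 2.28
position: [487.4, -287.2, 0.3]
orientation: [0.715, -0.699, 0.0, -0.0]
wrist_force: [0.3, 0.2, -0.4]
opening: 85.4
```

Call:
servo_tool([
  {"gripper": 1,"offset": [0,-0.12,0],"twist": 0},
  {"gripper": 1,"offset": [0,-0.12,0],"twist": 0},
  {"gripper": 1,"offset": [0,-0.12,0],"twist": 0},
  {"gripper": 1,"offset": [0,-0.12,0],"twist": 0},
  {"gripper": 1,"offset": [0,-0.12,0],"twist": 0},
])

```text
time: 2.7
position: [510.0, -287.2, -0.3]
orientation: [0.714, -0.7, -0.0, 0.001]
wrist_force: [-1.4, -1.8, -0.3]
opening: 85.1
```

```bash
python3 look.py b scene
```

```text
scene tray ((571.5022583007812, -275.80950927734375), (128.73452758789062, 89.74762725830078), 73.94681549072266)
 in case frame -91.72457792614452 -265.3989207433416
2.7 [ 5.100e+02 -2.872e+02 -3.000e-01] yaw -88.8424479482008 [-1.4 -1.8 -0.3]
```

Call:
servo_tool([
  {"gripper": 1,"offset": [0,-0.1,0],"twist": 0},
  {"gripper": 1,"offset": [0,-0.1,0],"twist": 0},
  {"gripper": 1,"offset": [0,-0.1,0],"twist": 0},
  {"gripper": 1,"offset": [0,-0.1,0],"twist": 0},
  {"gripper": 1,"offset": [0,-0.1,0],"twist": 0},
])

```text
time: 3.17
position: [530.4, -285.8, -0.3]
orientation: [0.715, -0.699, -0.001, 0.0]
wrist_force: [-3.1, -0.2, 1.3]
opening: 85.3
```

```bash
python3 look.py c scene
```

```text
scene tray ((582.9796142578125, -269.35345458984375), (130.22134399414062, 89.66944122314453), 78.71131134033203)
 in case frame -80.11108008857973 -259.191102296474
3.1667 [ 5.304e+02 -2.858e+02 -3.000e-01] yaw -88.7591654455965 [-3.1 -0.2  1.3]
```

```bash
python3 -c "
from plant import viewer
import cv2
p,d=viewer.read_camera('wrist');cv2.imwrite('pics/w1.png',p[:,:,::-1])
a=cv2.imread('pics/cscene.png')[190:310,60:240];a=cv2.resize(a,None,fx=3,fy=3,interpolation=2)
b=cv2.imread('pics/w1.png');b=cv2.resize(b,(480,360))
import numpy as np
c=np.zeros((720,540,3),'uint8');c[:360]=a;c[360:,:480]=b
cv2.imwrite('pics/c2.png',cv2.resize(c,(450,600)))"
```

```text
(no output)
```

View pics/c2.png

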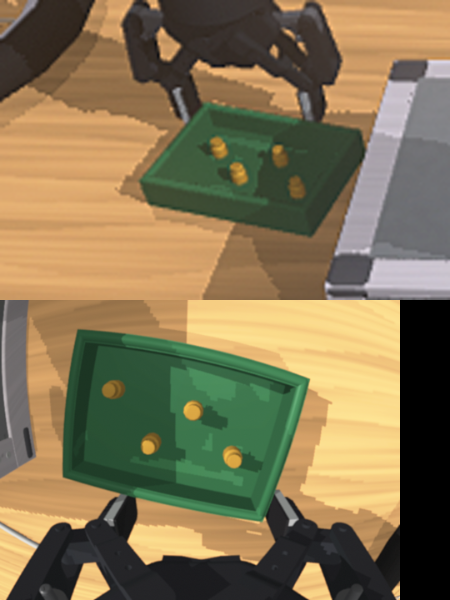

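The wrist view shows the right finger (280,505) slipping past the tray's right front corner, so the tray is sliding sideways instead of turning. I'll back off, narrow the fingers and push inside the corner.

Call:
servo_tool([
  {"gripper": 1,"offset": [0,0.4,0],"twist": 0},
  {"gripper": 1,"offset": [0,0.4,-0.1],"twist": 0},
  {"gripper": 0,"offset": [0,0.3,-0.1],"twist": 0},
  {"gripper": 0,"offset": [-0.1,0,0],"twist": 0},
  {"gripper": 0,"offset": [0,0,0],"twist": 0},
])

```text
time: 3.68
position: [487.4, -282.1, 8.1]
orientation: [0.715, -0.699, 0.0, -0.001]
wrist_force: [1.0, 0.5, 0.3]
opening: 51.7
```

```bash
python3 look.py d scene
```

```text
scene tray ((583.8695068359375, -269.2100830078125), (128.6375732421875, 91.14408874511719), 77.78148651123047)
 in case frame -79.21831092741508 -259.06689506637264
3.6833 [ 487.4 -282.1    8.1] yaw -88.75662349677809 [1.  0.5 0.3]
```

Call:
servo_tool([
  {"gripper": 0,"offset": [0,-0.3,0.12],"twist": 0},
  {"gripper": 0,"offset": [0,-0.3,0],"twist": 0},
  {"gripper": 0,"offset": [0,-0.1,0],"twist": 0},
  {"gripper": 0,"offset": [0,-0.1,0],"twist": 0},
  {"gripper": 0,"offset": [0,-0.1,0],"twist": 0},
])

```text
time: 4.15
position: [521.3, -282.5, 2.8]
orientation: [0.714, -0.7, -0.001, 0.001]
wrist_force: [-4.0, -1.8, 2.1]
opening: 42.5
```

Call:
servo_tool([
  {"gripper": 0,"offset": [0,-0.1,0],"twist": 0},
  {"gripper": 0,"offset": [0,-0.1,0],"twist": 0},
  {"gripper": 0,"offset": [0,-0.1,0],"twist": 0},
  {"gripper": 0,"offset": [0,0,0],"twist": 0},
])

```text
time: 4.48
position: [536.0, -281.9, 3.1]
orientation: [0.715, -0.699, 0.001, -0.001]
wrist_force: [0.4, -0.7, -0.2]
opening: 42.8
```

```bash
python3 look.py e scene
```

```text
scene tray ((596.9765625, -263.0283203125), (129.8452911376953, 91.4412841796875), 86.13178253173828)
 in case frame -65.98138685616104 -253.16834106273365
4.4833 [ 536.  -281.9    3.1] yaw -88.73744033283025 [ 0.4 -0.7 -0.2]
```

Call:
servo_tool([
  {"gripper": 0,"offset": [0,0.15,0],"twist": 0},
  {"gripper": 0,"offset": [0.2,0,0],"twist": 0},
  {"gripper": 0,"offset": [0,-0.15,0],"twist": 0},
  {"gripper": 0,"offset": [0,-0.1,0],"twist": 0},
  {"gripper": 0,"offset": [0,-0.05,0],"twist": 0},
])

```text
time: 4.95
position: [541.0, -290.8, 3.2]
orientation: [0.714, -0.7, 0.0, 0.0]
wrist_force: [-2.5, -1.5, 2.2]
opening: 42.7
```

```bash
python3 look.py f scene
```

```text
scene tray ((601.573974609375, -260.83001708984375), (128.9557647705078, 90.48445129394531), 87.92076110839844)
 in case frame -61.33777740461813 -251.06938264873156
4.95 [ 541.  -290.8    3.2] yaw -88.8260907506699 [-2.5 -1.5  2.2]
```

Call:
servo_tool([
  {"gripper": 0,"offset": [0,0.4,0],"twist": 0},
  {"gripper": 0,"offset": [0,0.3,-0.6],"twist": 0},
  {"gripper": 0,"offset": [0.8,0,-0.6],"twist": 0},
  {"gripper": 0,"offset": [0.9,0,-0.4],"twist": -0.115},
  {"gripper": 0,"offset": [0.9,0,0],"twist": -0.115},
])

```text
time: 5.42
position: [521.4, -396.0, 71.1]
orientation: [0.796, -0.606, 0.003, 0.0]
wrist_force: [1.6, -0.9, -0.2]
opening: 43.0
```

Call:
servo_tool([
  {"gripper": 0,"offset": [0,0,0],"twist": -0.115},
  {"gripper": 0,"offset": [0,0,0],"twist": -0.115},
  {"gripper": 0,"offset": [0,0,0],"twist": -0.115},
  {"gripper": 0,"offset": [0,0,0],"twist": -0.115},
  {"gripper": 0,"offset": [0,0,0],"twist": -0.115},
])

```text
time: 5.83
position: [519.9, -393.7, 67.1]
orientation: [0.939, -0.343, 0.0, -0.0]
wrist_force: [-0.3, -0.5, -0.7]
opening: 42.6
```

Call:
servo_tool([
  {"gripper": 0,"offset": [0,0,0],"twist": -0.115},
  {"gripper": 0,"offset": [0,0,0],"twist": -0.115},
  {"gripper": 0,"offset": [0,0,0],"twist": -0.115},
  {"gripper": 0,"offset": [0,0,0],"twist": -0.115},
  {"gripper": 0,"offset": [0,0,0],"twist": -0.115},
])

```text
time: 6.25
position: [519.8, -393.7, 67.1]
orientation: [0.999, -0.049, 0.0, -0.0]
wrist_force: [-0.2, 0.3, -0.1]
opening: 42.9
```

```bash
python3 look.py g scene side
```

```text
scene tray ((602.2337646484375, -260.44091796875), (128.57286071777344, 90.0892562866211), 88.5201187133789)
 in case frame -60.66977486703805 -250.69455784769966
6.25 [ 519.8 -393.7   67.1] yaw -5.608766861613963 [-0.2  0.3 -0.1]
side tray ((598.922607421875, -259.38006591796875), (124.38838958740234, 92.06299591064453), 88.69156646728516)
 in case frame -63.957360269924266 -249.56276658099307
6.3 [ 519.6 -393.9   67. ] yaw -5.3418348818391035 [-0.5  0.3  0. ]
```

Call:
servo_tool([
  {"gripper": 0,"offset": [0,0,0],"twist": -0.112},
  {"gripper": 0,"offset": [0.7,0,0],"twist": 0},
  {"gripper": 0,"offset": [0.7,0,0],"twist": 0},
  {"gripper": 0,"offset": [0.65,0,0.5],"twist": 0},
  {"gripper": 0,"offset": [0,-0.3,0.5],"twist": 0},
])

```text
time: 6.77
position: [608.9, -382.4, 28.6]
orientation: [1.0, 0.005, 0.006, 0.002]
wrist_force: [0.7, -0.1, 0.1]
opening: 42.8
```

Call:
servo_tool([
  {"gripper": 0,"offset": [0,-0.3,0.4],"twist": 0},
  {"gripper": 0,"offset": [0,0,0.2],"twist": 0},
  {"gripper": 0,"offset": [0,0,0],"twist": 0},
])

```text
time: 7.02
position: [599.8, -367.4, 0.8]
orientation: [1.0, 0.006, -0.002, -0.001]
wrist_force: [-0.7, -1.0, -0.7]
opening: 42.8
```

```bash
python3 look.py h scene
```

```text
scene tray ((602.4920043945312, -260.6402587890625), (129.1013946533203, 90.30357360839844), 87.96067810058594)
 in case frame -60.41588030176356 -250.8994043239435
7.0167 [ 599.8 -367.4    0.8] yaw 0.7305649937893361 [-0.7 -1.  -0.7]
```

Call:
servo_tool([
  {"gripper": 0,"offset": [0.03,-0.2,0],"twist": -0.008},
  {"gripper": 0,"offset": [0,-0.2,0],"twist": 0},
  {"gripper": 0,"offset": [0,-0.2,0],"twist": 0},
  {"gripper": 0,"offset": [0,-0.12,0],"twist": 0},
  {"gripper": 0,"offset": [0,-0.1,0],"twist": 0},
])

```text
time: 7.48
position: [602.3, -336.2, 4.1]
orientation: [1.0, 0.011, 0.001, 0.001]
wrist_force: [0.9, -2.9, 0.9]
opening: 42.8
```

Call:
servo_tool([
  {"gripper": 0,"offset": [0,-0.1,0],"twist": 0},
  {"gripper": 0,"offset": [0,-0.1,0],"twist": 0},
  {"gripper": 0,"offset": [0,-0.1,0],"twist": 0},
  {"gripper": 0,"offset": [0,-0.1,0],"twist": 0},
])

```text
time: 7.82
position: [601.6, -322.2, 4.0]
orientation: [1.0, 0.01, 0.001, 0.001]
wrist_force: [0.8, -5.5, 4.1]
opening: 42.8
```

```bash
python3 look.py i scene
```

```text
scene tray ((598.2521362304688, -248.202880859375), (89.56563568115234, 122.69137573242188), 0.9786515831947327)
 in case frame -64.38738553930071 -238.37375072971042
7.8167 [ 601.6 -322.2    4. ] yaw 1.1610986835391628 [ 0.8 -5.5  4.1]
```

Call:
servo_tool([
  {"gripper": 0,"offset": [0.03,-0.08,0],"twist": 0},
  {"gripper": 0,"offset": [0.03,-0.08,0],"twist": 0},
  {"gripper": 0,"offset": [0.03,-0.08,0],"twist": 0},
  {"gripper": 0,"offset": [0.03,-0.08,0],"twist": 0},
  {"gripper": 0,"offset": [0,0,0],"twist": 0},
])

```text
time: 8.28
position: [604.9, -306.8, 2.8]
orientation: [1.0, 0.011, -0.001, -0.0]
wrist_force: [-0.9, -3.9, 2.7]
opening: 42.7
```

```bash
python3 look.py j scene; python3 -c "
from plant import viewer
import cv2
p,d=viewer.read_camera('wrist');cv2.imwrite('pics/w2.png',p[:,:,::-1])"
```

```text
scene tray ((601.1177368164062, -241.6670684814453), (91.57229614257812, 106.99763488769531), 1.1316508054733276)
 in case frame -61.38193809930291 -231.9010545493668
8.2833 [ 604.9 -306.8    2.8] yaw 1.2599624601777695 [-0.9 -3.9  2.7]
```

View pics/w2.png

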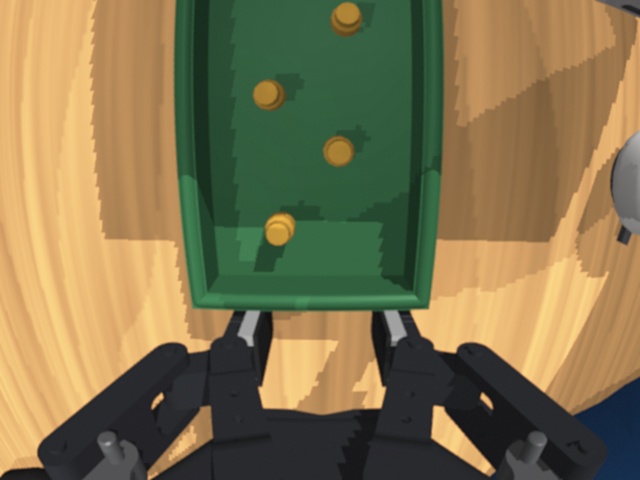

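The wrist view shows both fingers flat on the short side (y≈310 px), four caps standing, and the bell clear at right. I'll make the final approach in 2 mm rows.

Call:
servo_tool([
  {"gripper": 0,"offset": [0.02,-0.05,0],"twist": 0},
  {"gripper": 0,"offset": [0.02,-0.05,0],"twist": 0},
  {"gripper": 0,"offset": [0,0,0],"twist": 0},
])

```text
time: 8.63
position: [607.1, -302.2, 2.7]
orientation: [1.0, 0.011, -0.0, -0.001]
wrist_force: [-1.4, -2.7, 1.1]
opening: 42.7
```

Call:
servo_tool([
  {"gripper": 0,"offset": [0,-0.04,0],"twist": 0},
  {"gripper": 0,"offset": [0,0,0],"twist": 0},
])

```text
time: 8.8
position: [607.1, -300.7, 2.7]
orientation: [1.0, 0.011, -0.0, -0.001]
wrist_force: [0.2, -0.9, -0.7]
opening: 42.9
```

Call:
servo_tool([
  {"gripper": 0,"offset": [0,-0.04,0],"twist": 0},
  {"gripper": 0,"offset": [0,0,0],"twist": 0},
])

```text
time: 8.97
position: [607.0, -299.7, 2.7]
orientation: [1.0, 0.011, -0.0, -0.0]
wrist_force: [-0.5, -2.0, -0.7]
opening: 42.8
```

Call:
servo_tool([
  {"gripper": 0,"offset": [0,-0.04,0],"twist": 0},
  {"gripper": 0,"offset": [0,0,0],"twist": 0},
])

```text
time: 9.13
position: [606.9, -299.6, 2.9]
orientation: [1.0, 0.01, 0.0, 0.001]
wrist_force: [-0.3, -4.4, -2.6]
opening: 42.9
```

```bash
python3 look.py k scene side; python3 -c "
import cv2,numpy as np
a=cv2.imread('pics/kside.png')[250:430,280:500];b=cv2.imread('pics/kscene.png')[180:320,90:290]
c=np.zeros((540,660,3),'uint8');a=cv2.resize(a,(440,360));b=cv2.resize(b,(400,280))
o=np.zeros((600,760,3),'uint8');o[:360,:440]=a;o[320:,360:]=b;cv2.imwrite('pics/k.png',o)"
```

```text
scene tray ((603.7299194335938, -236.9754180908203), (88.7440414428711, 100.48452758789062), 0.7481653094291687)
 in case frame -58.66949648721868 -227.26664607422973
9.1333 [ 606.9 -299.6    2.9] yaw 1.1909933458294173 [-0.3 -4.4 -2.6]
side tray ((599.9883422851562, -225.1541748046875), (92.55281829833984, 131.01956176757812), 0.7216141223907471)
 in case frame -62.15607174650269 -215.36769715640517
9.1833 [ 607.  -299.7    2.9] yaw 1.1867651672172521 [ 0.  -4.  -2.1]
```

View pics/k.png

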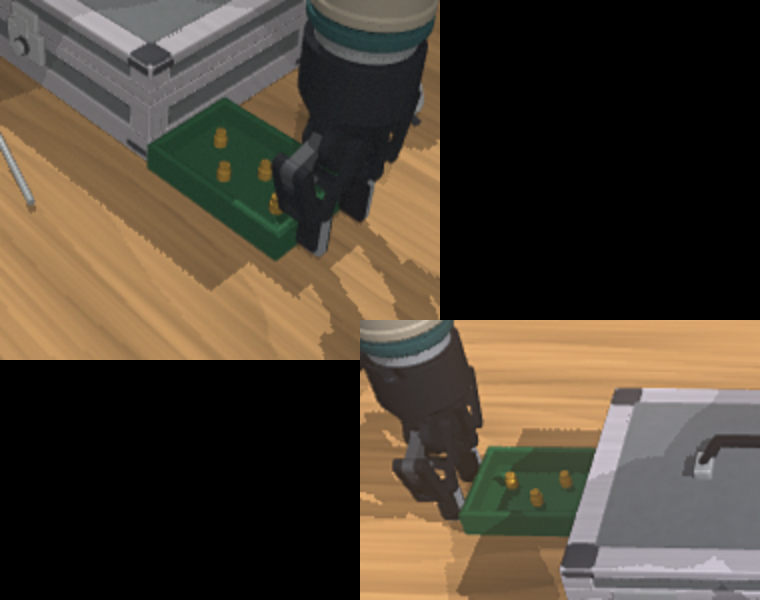

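The side view shows the tray flush against the case end with front edges in line at (150,155) and four caps inside. The arm stalled at −299.6 mm with the force rising, so the tray is in contact. I'll retreat and check.

Call:
servo_tool([
  {"gripper": 0,"offset": [0,0.2,0],"twist": 0},
  {"gripper": 0,"offset": [0,0.5,0],"twist": 0},
  {"gripper": 0,"offset": [0,0.8,0],"twist": 0},
  {"gripper": 0,"offset": [0,0.5,-0.7],"twist": 0},
  {"gripper": 0,"offset": [0,0.5,-0.8],"twist": 0},
])

```text
time: 9.65
position: [607.0, -397.8, 60.7]
orientation: [1.0, 0.011, -0.002, -0.003]
wrist_force: [0.6, -0.6, -0.5]
opening: 42.7
```

Call:
servo_tool([
  {"gripper": 0,"offset": [0,0.5,-0.8],"twist": 0},
  {"gripper": 0,"offset": [0,0.5,-0.8],"twist": 0},
  {"gripper": 0,"offset": [0,0,-0.5],"twist": 0},
  {"gripper": 0,"offset": [0,0,0],"twist": 0},
])

```text
time: 9.98
position: [612.9, -440.9, 153.2]
orientation: [1.0, 0.009, 0.005, 0.002]
wrist_force: [1.3, 0.5, 0.7]
opening: 42.7
```

```bash
python3 look.py m scene side
python3 - <<'E'
import cv2
from h import *
from plant import viewer
i=viewer.camera_info("side");p,d=viewer.read_camera("side");P=cloud(d,i["camera_matrix"],i["pose"]);z=P[...,2]
m=(abs(z-99)<4)&(P[...,0]<900)&(d>0);R=rect(P[big(m)][:,:2]);print("case side",R)
g=green(p)&(d>0)&(P[...,0]>430)&(P[...,0]<720)&(P[...,1]<-140)&(P[...,1]>-400)&(abs(z-26)<3)
for n,q in(("tray",P[g]),("case",P[big(m)])):
    t=q[:,:2]@[-.0215,1];x=q[:,:2]@[1,.0215];print(n,"case-axis extents x",np.percentile(x,[.2,99.8]).round(1),"y",np.percentile(t,[.2,99.8]).round(1))
E
```

```text
scene tray ((603.4249267578125, -237.33917236328125), (89.37186431884766, 99.83880615234375), 1.8127065896987915)
 in case frame -58.98223878863386 -227.62375943987055
9.9833 [ 612.9 -440.9  153.2] yaw 1.078272226744597 [1.3 0.5 0.7]
side tray ((599.9757690429688, -224.65802001953125), (92.29353332519531, 131.67247009277344), 0.7031921744346619)
 in case frame -62.157975576740384 -214.87138673672513
10.0333 [ 612.  -438.7  150.3] yaw 1.1882144973785065 [ 0.7  0.  -1.2]
case side ((656.4481811523438, -9.11590576171875), (212.7395782470703, 302.9128112792969), 1.1302664279937744)
tray case-axis extents x [549.  640.4] y [-303.3 -173.7]
case case-axis extents x [551.2 760.3] y [-173.1  125.5]
```

View pics/mside.png

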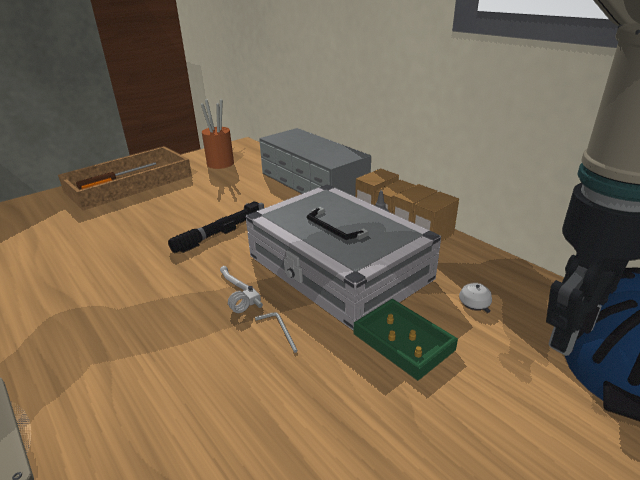

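The side view shows the tray flush with the case end and front at (355,320), four caps inside, and the hex key, lever, bell and pump in place.

```bash
python3 -c "
from plant import r
print(r.job_done())"
```

```text
the job is handed in; nothing more can be done
None
```

The tray now sits with its short side against the right end of the case, its front edge in line with the case front, and all four caps inside. I handed the job in at about 10 s; no verdict was reported.

**How it went:** I pushed the tray's front long side with the two fingertips until it was nearly parallel to the case. Then I pushed its far short side until it met the case end, and backed away. The wrist force readings I saw stayed at about 7 N or less, far below the 35 N limit.

**Problem on the way:** during the first push one fully open finger slipped past the tray's right front corner, so the tray slid sideways instead of turning. I backed off, half closed the fingers and pushed again inside the corner.

**Last checks:**

| Check | Measured | Limit |
|---|---|---|
| Gap to the case end | about 0.6 mm (side camera) | 4 mm |
| Front edge against the case front | 0.5–2 mm out (the two cameras differ by about 2 mm) | 7 mm |
| Angle to the case | about 0.01 rad | 0.06 rad |

- **Other objects:** the pump, brake lever, hex key and bell look unmoved in the final picture. I did not measure them again. The oil bottle is mostly hidden behind the case in that view, and I never located the patch tin, though the arm went nowhere near the back of the case.
- **Scene camera:** after the retreat, its tray length and y position were off because the case hides part of the tray. I took y from the side camera, which put the tray centre at about −215 mm in the case frame.

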